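Weigh the savings tin on the kitchen balance

TASK

Find which one of the four brass weights matches the closed savings tin standing on the balance: with the fingers, gently press the empty pan down until the beam is level and keep it level for a second to feel how much force that takes, without pushing it well past level. Then take the one weight nearest to what you felt and set it down gently in the middle of that pan, so that the beam levels by itself. Choose by feel, do not try out other weights; leave the tin and everything else on the table alone.

Things in the scene. Friction and masses are not known exactly. Their poses are not given: they have to be found in the camera images.
- balance: green balance fixed to the table: base plate 100 x 320 x 22 mm, long along its y. Origin: centre of underside, z up. At its centre a white index plate (60 mm wide, top at 190 mm) with a black mark and a red needle. Two round steel pans at 130 mm to either side along y (tin's pan +y, empty weight pan -y) move straight up and down, staying horizontal: one sinks as the other rises
- beam (a joint): beam tilt, rad. 0: level, needle on the mark. Positive: weight pan up; stops at +-0.12. Each pan stands 0.13 m x this off its level height. A spring levels it: at rest it tilts 0.0034 rad per 10 g of difference (29 N on a pan per rad), beyond 360 g it lies on a stop. Settles in 0.7 s; its damping adds 0.03 N per mm/s of motion
- weight_pan_centre (a point): centre of the inner floor of the empty weight pan, a steel dish with its floor 90 mm above the table when level, rim 4 mm above the floor, flat inside over 90 mm in diameter, 110 mm over the rim. Axes as the balance
- tin_pan_centre (a point): centre of the inner floor of the tin's pan, a dish like the other, 90 mm above the table when level. Axes as the balance
- tin: closed blue savings tin with a white band and a yellow lid, 76 mm in diameter over the lid, 94 mm high, standing on its pan. Its mass is unknown, between 400 and 890 g. Origin: centre of the underside, z up
- weight400: brass weight of 400 g: upright cylinder 42 mm in diameter and 34 mm high with a yellow plastic knob on top, 20 mm in diameter and 30 mm high (64 mm in all). Origin: centre of the underside, z up
- weight550: brass weight of 550 g: upright cylinder 49 mm in diameter and 34 mm high with a green plastic knob on top, 20 mm in diameter and 30 mm high (64 mm in all). Origin: centre of the underside, z up
- weight700: brass weight of 700 g: upright cylinder 56 mm in diameter and 34 mm high with a blue plastic knob on top, 20 mm in diameter and 30 mm high (64 mm in all). Origin: centre of the underside, z up
- weight850: brass weight of 850 g: upright cylinder 61 mm in diameter and 34 mm high with a red plastic knob on top, 20 mm in diameter and 30 mm high (64 mm in all). Origin: centre of the underside, z up
- cup: orange plastic cup, 76 mm across the rim, 95 mm high, not to be disturbed. Origin: centre of the underside
- tumbler: glass tumbler, 72 mm across the rim, 110 mm high, not to be disturbed. Origin: centre of the underside
- eggcup: white ceramic egg cup, 48 mm across, 58 mm high, not to be disturbed. Origin: centre of the underside
- fork: steel fork lying flat, about 180 mm long along its x axis (tines to +x), 4 mm thick, not to be disturbed. Origin: near its middle, underside
There are look-alikes about, which are no part of the job. Leave any pink or purple look-alike of the tin alone.

How it is judged (in metres and radians):
On the way, in this order (a step that is already met when the one before it is completed fails the run):
1. the fingers press the empty weight pan down until the beam is level (within 0.032 rad) and keep it there for half a second, with all weights still on the table (value of joint beam between -0.032 and 0.032 rad and contact force between the fingers and balance above 1.5 N and height (world z) of each of weight400, weight550, weight700, weight850 below 0.02 m), for 0.5 s.
2. one weight stands on the weight pan, let go, and the beam is level by itself (value of joint beam between -0.032 and 0.032 rad and ((horizontal distance between weight400 and weight_pan_centre below 0.03 m and z of weight400 in the frame of weight_pan_centre between -0.006 and 0.006 m and angle between weight400's own z axis and vertical below 0.1 rad and distance of each of weight550, weight700, weight850 from where it was at the start of the episode below 0.03 m) or (horizontal distance between weight550 and weight_pan_centre below 0.03 m and z of weight550 in the frame of weight_pan_centre between -0.006 and 0.006 m and angle between weight550's own z axis and vertical below 0.1 rad and distance of each of weight400, weight700, weight850 from where it was at the start of the episode below 0.03 m) or (horizontal distance between weight700 and weight_pan_centre below 0.03 m and z of weight700 in the frame of weight_pan_centre between -0.006 and 0.006 m and angle between weight700's own z axis and vertical below 0.1 rad and distance of each of weight400, weight550, weight850 from where it was at the start of the episode below 0.03 m) or (horizontal distance between weight850 and weight_pan_centre below 0.03 m and z of weight850 in the frame of weight_pan_centre between -0.006 and 0.006 m and angle between weight850's own z axis and vertical below 0.1 rad and distance of each of weight400, weight550, weight700 from where it was at the start of the episode below 0.03 m)) and contact force between the fingers and anything else below 0.05 N), for 0.3 s.
At the end, for the whole second after the job is handed in: One weight stands upright within 30 mm of the weight pan's centre, the beam rests level within 0.032 rad (about 95 g), the tin stands within 20 mm of its pan's centre, and the other three weights are within 30 mm of where they stood (value of joint beam between -0.032 and 0.032 rad and ((horizontal distance between weight400 and weight_pan_centre below 0.03 m and z of weight400 in the frame of weight_pan_centre between -0.006 and 0.006 m and angle between weight400's own z axis and vertical below 0.1 rad and distance of each of weight550, weight700, weight850 from where it was at the start of the episode below 0.03 m) or (horizontal distance between weight550 and weight_pan_centre below 0.03 m and z of weight550 in the frame of weight_pan_centre between -0.006 and 0.006 m and angle between weight550's own z axis and vertical below 0.1 rad and distance of each of weight400, weight700, weight850 from where it was at the start of the episode below 0.03 m) or (horizontal distance between weight700 and weight_pan_centre below 0.03 m and z of weight700 in the frame of weight_pan_centre between -0.006 and 0.006 m and angle between weight700's own z axis and vertical below 0.1 rad and distance of each of weight400, weight550, weight850 from where it was at the start of the episode below 0.03 m) or (horizontal distance between weight850 and weight_pan_centre below 0.03 m and z of weight850 in the frame of weight_pan_centre between -0.006 and 0.006 m and angle between weight850's own z axis and vertical below 0.1 rad and distance of each of weight400, weight550, weight700 from where it was at the start of the episode below 0.03 m)) and velocity of joint beam between -0.02 and 0.02 rad/s and horizontal distance between tin and tin_pan_centre below 0.02 m and angle between tin's own z axis and vertical below 0.1 rad); the robot touches nothing.
It fails at once if the robot pushes the balance with more than 15 N, or a weight is rammed or dropped on it (more than 20 N) (contact force between any of the fingers, the arm and balance above 15 N or contact force between any of weight400, weight550, weight700, weight850 and balance above 20 N).
It fails at once if the weight pan is pushed or loaded well past level (beam beyond -0.06 rad) (value of joint beam below -0.06 rad).
It fails at once if a weight that is too light is left on the pan: gripper withdrawn more than 150 mm from it and the beam resting above 0.05 rad ((horizontal distance between weight400 and weight_pan_centre below 0.03 m and z of weight400 in the frame of weight_pan_centre between -0.006 and 0.006 m and distance between the grasp point and weight400 above 0.15 m and value of joint beam above 0.05 rad and velocity of joint beam between -0.02 and 0.02 rad/s) or (horizontal distance between weight550 and weight_pan_centre below 0.03 m and z of weight550 in the frame of weight_pan_centre between -0.006 and 0.006 m and distance between the grasp point and weight550 above 0.15 m and value of joint beam above 0.05 rad and velocity of joint beam between -0.02 and 0.02 rad/s) or (horizontal distance between weight700 and weight_pan_centre below 0.03 m and z of weight700 in the frame of weight_pan_centre between -0.006 and 0.006 m and distance between the grasp point and weight700 above 0.15 m and value of joint beam above 0.05 rad and velocity of joint beam between -0.02 and 0.02 rad/s) or (horizontal distance between weight850 and weight_pan_centre below 0.03 m and z of weight850 in the frame of weight_pan_centre between -0.006 and 0.006 m and distance between the grasp point and weight850 above 0.15 m and value of joint beam above 0.05 rad and velocity of joint beam between -0.02 and 0.02 rad/s)).
It fails at once if two weights are away from their places on the table (distance of each of weight400, weight550 from where it was at the start of the episode above 0.03 m or distance of each of weight400, weight700 from where it was at the start of the episode above 0.03 m or distance of each of weight400, weight850 from where it was at the start of the episode above 0.03 m or distance of each of weight550, weight700 from where it was at the start of the episode above 0.03 m or distance of each of weight550, weight850 from where it was at the start of the episode above 0.03 m or distance of each of weight700, weight850 from where it was at the start of the episode above 0.03 m).
It fails at once if the tin is touched, shifted on its pan or tipped, or the cup, tumbler, egg cup or fork is moved by more than 20 mm (contact force between any of the fingers, the arm and tin above 0.5 N or horizontal distance between tin and tin_pan_centre above 0.02 m or angle between tin's own z axis and vertical above 0.2 rad or distance of any of cup, tumbler, eggcup, fork from where it was at the start of the episode above 0.02 m).
It also fails if it takes over 64 s, if anything falls off the work surface, if the arm or the gripper's body presses on something with over 40 N, if the wrist force passes 120 N, or if a joint passes its speed limit or range.

ROBOT

A 7-joint arm with a two-finger parallel gripper is mounted at the origin on the work surface. World frame = base frame: x ahead of the robot, y to its left, z up, the work surface at z = 0. Lengths are in m, angles in degrees, forces in N, time in s.
With the tool pointing down it reaches from about 0.35 to 0.9 m from the base axis. Payload 8.1 kg.
Tool frame: the origin (TCP) lies at the very end of the fingers, on their centre line; the grasp point (between the pads) lies 19 mm behind it; z points along the fingers, y is the line along which they close (so a half turn about z gives the same grasp; the last joint's range is limited). The gripper opens to 92 mm and grips with 3 to 60 N. Pads are 19 mm wide; open, the fingers measure 130 mm over their backs; the gripper's body (75 mm by 190 mm) begins 47 mm behind the grasp point.
Start: joints at [65.226, 24.895, 1.432, 90.138, -0.665, 64.973, -4.303], TCP at [0.202, -0.591, 0.227] pointing down, gripper open.
Joint ranges: [-149.89, 149.89], [-25.12, 119.58], [-72.63, 75.52], [4.76, 147.25], [-75.54, 255.54], [6.69, 114.76], [-157.13, 157.13]. Speed limits (degrees/s): [127.2, 127.2, 172.46, 172.46, 180, 180, 180].

INTERFACE

Orientations are given as [roll, pitch, yaw] about the fixed x, y, z axes, in that order (R = Rz(yaw) Ry(pitch) Rx(roll)).
In Python, from rig import manip, eyes, spotter gives the robot as it stands.
- The arm moves only by the tool move_arm, never from a script. Its argument "moves" is a list of rows, each a list of 3 entries, a list of its own where there are three numbers: the opening, from -1 (shut) to 1 (fully open), then the shift along the tool's x, y, z in parts of the range, where 1.0 means 75 cm, then the turn about the tool's z in normalised numbers (1 is 45 degrees). A call has exactly 8 rows; each row is the pose to reach, as a shift and turn from the pose commanded when the call began, along the tool's axes at that moment; what a row does not reach only later rows make up. A row lasts 1/12 s, in which the tool goes at most 41.7 mm and 7.16 degrees, less where a joint would pass 70% of its speed; a pose out of reach is approached as far as the arm can. A shift or turn number past 1, either way, is cut back to 1. A call with a gripper value outside its range is refused whole. The fingers move at their own pace and stop on an object; "newtons" is the grip in N (left out, the last holds). Time passes only in rows, so rows that repeat a pose let the fingers close, or fill a call up. It gives the time, the measured TCP pose, the force, the opening and the grip force at its end, in the units of the state.
- manip.sense(): the state, without advancing time (a new reading comes with each control period).
- eyes.capture(name): name is "scene" or "top"; returns (picture, depth): 480x640x3 uint8, blue, green, red; 480x640 float32, m along the optical axis (not along the pixel's ray), 0 where there is no reading.
- eyes.get_calibration(name): a dict with "camera_matrix" (3x3 intrinsics, pixels), "xyz" and "orientation" of the camera in the world. Camera axes: x right, y down, z forward; pixel columns grow to the right and rows downward; lengths in m; the calibration is good to about 2 mm. A picture is of the moment at which its call begins. get_calibration takes no time and is no camera call.
- manip.job_done(): hands the job in; it is judged then, once.
Trained networks look in the newest picture that a camera, given by its name, has taken for a name from the list of things; names that differ only in an ending like _2 or _b are one class to them, and where a whole thing is asked for, a point or a joint stands for the part that bears it (a point fixed in the world has none). Each returns a list of dicts, best first, with "conf" (0 to 1); they miss things now and then, are a little off and sometimes report something else, mostly with a low value. They report only what shows in the picture. A call takes as long as a camera call. They do not tell look-alikes from the thing itself.
- spotter.spot_in(query, camera): "at" ([column, row] as shares, 0 to 1, of the picture: columns of its width, rows of its height, amid what is visible of it).
- spotter.outline_of(query, camera): "mask" (480x640 bool, what is visible of it) and "at" ([column, row] as shares, 0 to 1, of the picture: columns of its width, rows of its height, amid what is visible of it).
The state is a dict: "t": time; "joints": joint angles; "joint_vel": joint speeds; "effort": joint torques, N m; "tool_pos": TCP position; "tool_rot": TCP orientation; "ft_force": force on the tool from outside, world axes, zero at the start; "torque": the same for the moment, N m; "grip_width": finger opening in m; "gripper_force": force on a finger pad.
Only numpy, scipy, OpenCV 4.12 (cv2) and the standard library are available. Lean on these libraries where they do the work, as an engineer would, in place of code of your own. Each camera call takes 0.05 s, during which the arm holds its last target. There are 200 camera calls.

## Working session

There is one attempt and no reset: what is moved stays moved. The work goes in short steps, Python scripts to look and compute and a tool call to move; the robot and the scene stay as the last step left them, time stands still between calls to the robot, and variables do not carry over. Pictures are saved under pics/ and viewed, at most 10 in all, crops included, and the job is handed in when it is done.

Besides the shell and the picture viewer there is one more tool, called in YAML: its name, and indented under it one key for each argument. move_arm: Moves the arm, as the interface text tells. Its arguments: {"type":"object","properties":{"moves":{"type":"array","items":{"type":"array"}},"newtons":{"type":"number"}},"required":["moves"]}

```bash
mkdir -p pics; ls
cat > h.py <<'E'
from rig import manip, eyes, spotter
import numpy as np, cv2
from scipy.spatial.transform import Rotation as R
def world(cam,depth,mask=None):
    c=eyes.get_calibration(cam);K=np.array(c["camera_matrix"]);
    Rm=R.from_euler('xyz',c["orientation"],degrees=True).as_matrix()
    v,u=np.mgrid[:480,:640];z=depth
    P=np.stack([(u-K[0,2])/K[0,0]*z,(v-K[1,2])/K[1,1]*z,z],-1)@Rm.T+np.array(c["xyz"])
    return P
E
python3 - <<'E'
from h import *
for n in("scene","top"):
    print(eyes.get_calibration(n))
    im,d=eyes.capture(n);cv2.imwrite(f"pics/{n}0.png",im);np.save(n+"0.npy",d)
    P=world(n,d)
    for q in["balance","weight_pan_centre","tin","weight400","weight550","weight700","weight850","cup","tumbler","eggcup","fork"]:
        for r in spotter.outline_of(q,n)[:3]:
            m=r["mask"]&(d>0);p=P[m]
            if len(p)==0: continue
            top=p[p[:,2]>np.percentile(p[:,2],97)-0.006]
            print(n,q,round(r["conf"],2),np.round(np.array(r["at"])*[640,480]),m.sum(),np.median(p,0).round(3),"top",top.mean(0).round(3),"min",np.percentile(p,2,axis=0).round(3),"max",np.percentile(p,98,axis=0).round(3))
print(manip.sense())
E
```

```text
pics
{'camera_matrix': array([[477.430202  ,   0.        , 318.77224309],
       [  0.        , 477.430202  , 234.93352124],
       [  0.        ,   0.        ,   1.        ]]), 'xyz': array([ 1.15544834, -0.54103698,  0.87577711]), 'orientation': array([-133.34739436,    0.79027542,   45.00664695])}
scene balance 0.69 [342. 238.] 4952 [0.593 0.095 0.033] top [0.559 0.132 0.177] min [ 0.521 -0.032  0.009] max [0.642 0.284 0.177]
scene tin 0.93 [418. 188.] 1029 [0.6   0.383 0.071] top [0.59  0.402 0.094] min [0.556 0.367 0.001] max [0.625 0.438 0.096]
scene tin 0.89 [342. 173.] 768 [0.421 0.278 0.086] top [0.421 0.285 0.098] min [0.364 0.253 0.   ] max [0.452 0.326 0.098]
scene tin 0.81 [379. 183.] 1118 [0.573 0.248 0.146] top [0.562 0.266 0.168] min [0.531 0.232 0.081] max [0.596 0.297 0.171]
scene weight400 0.96 [196. 350.] 731 [ 0.577 -0.335  0.034] top [ 0.57  -0.331  0.064] min [ 0.546 -0.357  0.002] max [ 0.596 -0.305  0.065]
scene weight400 0.84 [163. 327.] 767 [ 0.479 -0.361  0.034] top [ 0.47  -0.358  0.063] min [ 0.446 -0.386  0.005] max [ 0.498 -0.331  0.064]
scene weight40
[... 5425 characters left out ...]

{'t': 1.2, 'joints': array([65.22519332, 24.89471704,  1.43263318, 90.1387881 , -0.66592585,
       64.9744444 , -4.30186934]), 'joint_vel': array([-0.05569307,  0.10919287, -0.14616933,  0.07309083, -0.05494655,
       -0.07964002, -0.00167027]), 'effort': array([ 3.71104534e-04, -6.67677212e+01,  9.84683745e-01, -3.14810228e+01,
       -6.04208792e-02,  3.28846404e-02,  2.70582353e-05]), 'tool_pos': array([ 0.20238678, -0.59132037,  0.2267379 ]), 'tool_rot': array([ 1.79999659e+02, -4.15977076e-04,  1.88916643e+01]), 'ft_force': array([-0.00631299, -1.12179937, -0.51782713]), 'torque': array([ 0.06074417, -0.03971845,  0.01162633]), 'gripper_force': 0.0, 'grip_width': 0.09191928756565504}
```

View pics/top0.png

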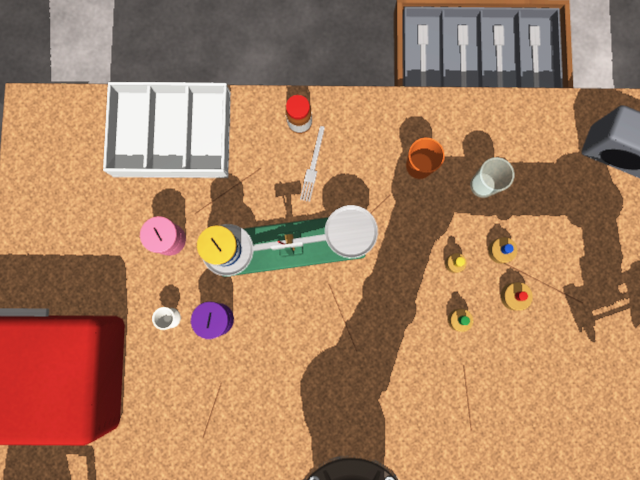

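View pics/scene0.png

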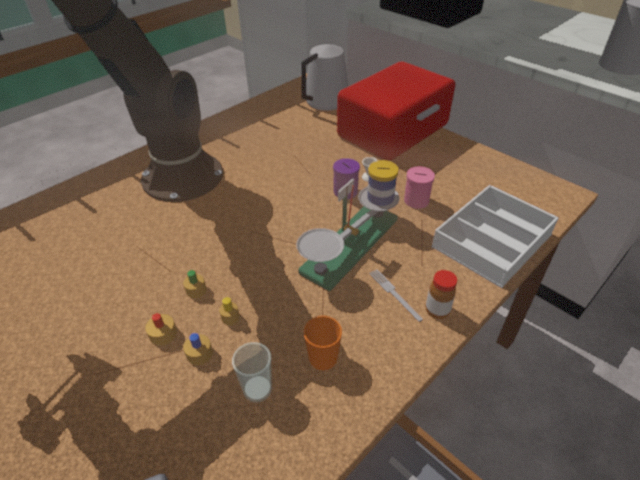

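The top view shows three tins: yellow lid with blue body on its pan at (218,245), pink at (162,236) and purple at (212,320). The one on the pan is the tin meant. The empty pan is at (351,230). Weights by knob colour: 400 yellow (457,262), 550 green (463,321), 700 blue (505,249), 850 red (520,296). The pan floor reads z≈0.106, which fits the beam lying on its +0.12 stop (0.1056).

```bash
cat > go.py <<'E'
import sys
from h import *
# go.py x y z yaw : shift in tool cm and turn
x,y,z,w=map(float,sys.argv[1:5]);s=manip.sense()
Rm=R.from_euler('xyz',s["tool_rot"],degrees=True).as_matrix()
t=Rm.T@(np.array([x,y,z])-s["tool_pos"])*100
print("t",s["t"],"pos",s["tool_pos"].round(4),"rot",s["tool_rot"].round(2),"F",s["ft_force"].round(2),"w",s["grip_width"])
print("shift cm",t.round(2),"turn",round(-((w-s["tool_rot"][2]+180)%360-180),1))
E
python3 go.py 0.597 0.008 0.25 82
```

```text
t 1.2 pos [ 0.2024 -0.5913  0.2267] rot [180.    -0.    18.89] F [-0.01 -1.12 -0.52] w 0.09191928756565504
shift cm [ 56.74 -43.93  -2.33] turn -63.1
```

Careful with the scale: shifts go in shares of 75 cm and turns go in shares of 45 degrees. That gives: 24 cm is 0.32, 21 cm is 0.28, -3.5 degrees is -0.0778.

move_arm:
  moves:
    - [-1,[0.04,-0.0307,-0.004],-0.0778]
    - [-1,[0.08,-0.0613,-0.008],-0.1556]
    - [-1,[0.12,-0.0933,-0.0133],-0.2333]
    - [-1,[0.16,-0.124,-0.0173],-0.3111]
    - [-1,[0.2,-0.1547,-0.0213],-0.3889]
    - [-1,[0.24,-0.1867,-0.0267],-0.4667]
    - [-1,[0.28,-0.2173,-0.0307],-0.5444]
    - [-1,[0.32,-0.248,-0.0307],-0.6222]
  newtons: 20

```text
t: 1.87
tool_pos: [0.3702, -0.3362, 0.2506]
tool_rot: [179.9, 0.0, 47.1]
ft_force: [1.0, -0.2, -0.6]
grip_width: 0.043
gripper_force: 0.0
```

```bash
python3 go.py 0.597 0.008 0.25 82
```

```text
t 1.8667 pos [ 0.3702 -0.3362  0.2506] rot [1.799e+02 1.000e-02 4.706e+01] F [ 1.05 -0.2  -0.57] w 0.04296421079172863
shift cm [40.65 -6.85  0.05] turn -34.9
```

To row units: 27 cm is 0.36, 23.8 cm is 0.3173, -24 degrees is -0.5333.

move_arm:
  moves:
    - [-1,[0.0453,-0.008,0],-0.0667]
    - [-1,[0.0907,-0.016,0],-0.1333]
    - [-1,[0.136,-0.024,0],-0.2]
    - [-1,[0.1813,-0.032,0],-0.2667]
    - [-1,[0.2267,-0.0387,0],-0.3333]
    - [-1,[0.272,-0.0467,0],-0.4]
    - [-1,[0.3173,-0.0533,0],-0.4667]
    - [-1,[0.36,-0.06,0],-0.5333]

```text
t: 2.53
tool_pos: [0.5218, -0.108, 0.25]
tool_rot: [180.0, -0.0, 71.0]
ft_force: [0.2, -0.2, -0.1]
grip_width: 0.0002
gripper_force: 0.0
```

```bash
python3 go.py 0.597 0.008 0.13 82
```

```text
t 2.5333 pos [ 0.5218 -0.108   0.25  ] rot [ 1.7996e+02 -1.0000e-02  7.1050e+01] F [ 0.24 -0.21 -0.11] w 0.00020675479747856595
shift cm [13.41  3.34 12.  ] turn -11.0
```

To row units: 13.4 cm is 0.1787, 12 cm is 0.16, -11 degrees is -0.2444.

move_arm:
  moves:
    - [-1,[0.044,0.0107,0],-0.0667]
    - [-1,[0.088,0.0213,0],-0.1333]
    - [-1,[0.1333,0.0333,0.0133],-0.2]
    - [-1,[0.1787,0.044,0.04],-0.2444]
    - [-1,[0.1787,0.044,0.08],-0.2444]
    - [-1,[0.1787,0.044,0.12],-0.2444]
    - [-1,[0.1787,0.044,0.1467],-0.2444]
    - [-1,[0.1787,0.044,0.16],-0.2444]

```text
t: 3.2
tool_pos: [0.5944, 0.0058, 0.1267]
tool_rot: [-179.8, 0.1, 81.9]
ft_force: [-0.1, -0.1, -0.0]
grip_width: 0.0006
gripper_force: 0.0
```

move_arm:
  moves:
    - [-1,[0,0,0],0]
    - [-1,[0,0,0],0]
    - [-1,[0,0,0],0]
    - [-1,[0,0,0],0]
    - [-1,[0,0,0],0]
    - [-1,[0,0,0],0]
    - [-1,[0,0,0],0]
    - [-1,[0,0,0],0]

```text
t: 3.87
tool_pos: [0.596, 0.006, 0.13]
tool_rot: [180.0, 0.0, 81.9]
ft_force: [-0.2, 0.2, 0.3]
grip_width: 0.0003
gripper_force: 0.0
```

```bash
cat > tare.py <<'E'
from h import *
L=[]
for i in range(8):
    im,d=eyes.capture("scene" if i else "top");s=manip.sense();L.append(list(s["ft_force"])+[s["tool_pos"][2]])
L=np.array(L);print(s["t"],L.mean(0).round(4),L.std(0).round(3),s["tool_pos"].round(4));print(L[:,2].round(2))
E
python3 tare.py; python3 go.py 0.597 0.008 0.107 82
```

```text
4.2667 [0.209  0.1573 0.2634 0.1297] [0.366 0.489 0.389 0.   ] [0.5959 0.006  0.1297]
[-0.68  0.59  0.51  0.38  0.5   0.09  0.25  0.47]
t 4.2667 pos [0.5959 0.006  0.1297] rot [-180.      0.     81.89] F [ 0.   -0.14  0.47] w 0.0006281289429698215
shift cm [0.21 0.08 2.27] turn -0.1
```

move_arm:
  moves:
    - [-1,[0.0013,0.0013,0.008],0]
    - [-1,[0.0027,0.0013,0.016],0]
    - [-1,[0.0027,0.0013,0.0227],0]
    - [-1,[0.0027,0.0013,0.028],0]
    - [-1,[0.0027,0.0013,0.032],0]
    - [-1,[0.0027,0.0013,0.0347],0]
    - [-1,[0.0027,0.0013,0.0373],0]
    - [-1,[0.0027,0.0013,0.04],0]

```text
t: 4.93
tool_pos: [0.5968, 0.0079, 0.0998]
tool_rot: [-180.0, 0.0, 81.9]
ft_force: [-2.8, -0.4, 5.3]
grip_width: 0.0005
gripper_force: 3.1
```

```bash
python3 go.py 0.597 0.008 0.09 82
```

```text
t 4.9333 pos [0.5968 0.0079 0.0998] rot [-1.7996e+02  2.0000e-02  8.1890e+01] F [-2.82 -0.41  5.33] w 0.0005197532686586307
shift cm [0.02 0.02 0.98] turn -0.1
```

To row units: 1 cm is 0.0133, 0.9 cm is 0.012.

move_arm:
  moves:
    - [-1,[0,0,0.0027],0]
    - [-1,[0,0,0.0053],0]
    - [-1,[0,0,0.008],0]
    - [-1,[0,0,0.0107],0]
    - [-1,[0,0,0.012],0]
    - [-1,[0,0,0.0133],0]
    - [-1,[0,0,0.0133],0]
    - [-1,[0,0,0.0133],0]

```text
t: 5.6
tool_pos: [0.5968, 0.0079, 0.0901]
tool_rot: [-180.0, 0.0, 81.9]
ft_force: [-4.3, -0.8, 8.1]
grip_width: 0.0005
gripper_force: 3.9
```

```bash
sed -i 's/range(8)/range(20)/' tare.py
python3 - <<'E'
exec(open('tare.py').read())
cv2.imwrite("pics/press.png",cv2.resize(im[170:300,270:430],None,fx=4,fy=4,interpolation=cv2.INTER_CUBIC))
m=None
P=world("scene",d)
E
```

```text
6.6 [-4.0401 -0.2139  7.7457  0.0902] [0.501 0.419 0.48  0.   ] [0.5968 0.0079 0.0902]
[6.98 8.44 8.41 7.56 8.4  7.92 7.74 7.61 7.6  7.9  7.09 6.91 8.12 7.26
 7.81 8.15 7.79 8.23 8.01 6.99]
```

View pics/press.png

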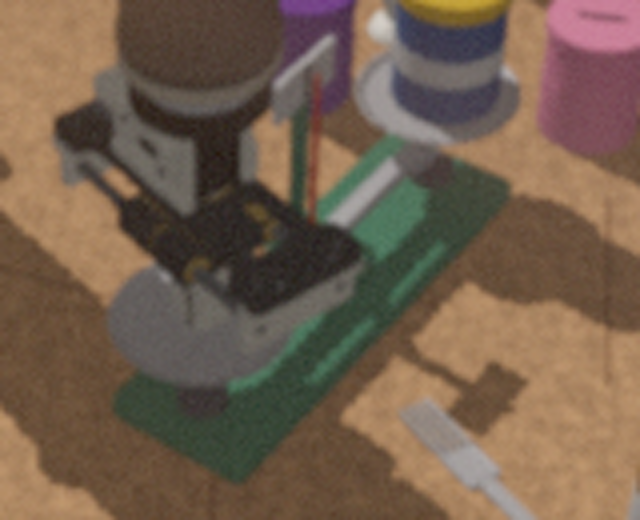

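The pan is pressed to about level (TCP z 0.0902 m) and the force is about 7.5 N. That is close to midway between 700 g and 850 g, and there is a 4 N sideways drag, so I'll ease off sideways and measure again.

To row units: -0.1 cm is -0.0013, -0.05 cm is -0.0007.

move_arm:
  moves:
    - [-1,[0,-0.0007,0],0]
    - [-1,[0,-0.0013,0],0]
    - [-1,[0,-0.0013,0],0]
    - [-1,[0,-0.0013,0],0]
    - [-1,[0,-0.0013,0],0]
    - [-1,[0,-0.0013,0],0]
    - [-1,[0,-0.0013,0],0]
    - [-1,[0,-0.0013,0],0]

```text
t: 7.27
tool_pos: [0.5968, 0.0079, 0.0905]
tool_rot: [179.9, 0.0, 81.9]
ft_force: [-1.1, -0.6, 8.4]
grip_width: 0.0003
gripper_force: 3.9
```

```bash
python3 tare.py
```

```text
8.2667 [-1.8874 -0.7453  7.8014  0.0905] [0.419 0.342 0.435 0.   ] [0.5968 0.0079 0.0905]
[7.61 7.81 7.63 8.85 7.52 6.93 7.87 8.05 7.59 8.05 6.99 7.59 7.74 8.03
 8.22 7.44 8.14 7.62 7.91 8.43]
```

Run:
```python
from h import *
import os
def lid(im,d,n):
    P=world(n,d);hsv=cv2.cvtColor(im,cv2.COLOR_BGR2HSV)
    m=(d>0)&(abs(P[...,0]-.561)<.025)&(abs(P[...,1]-.271)<.025)&(P[...,2]>.14)&(hsv[...,0]>15)&(hsv[...,0]<35)&(hsv[...,1]>120)
    z=P[...,2][m];return len(z),round(float(np.median(z)),4),round(float(z.mean()),4)
for n in("scene","top"):
    print(n,"before",lid(cv2.imread(f"pics/{n}0.png"),np.load(n+"0.npy"),n))
    for i in range(3):
        im,d=eyes.capture(n);s=manip.sense();print(lid(im,d,n),s["ft_force"].round(2),s["tool_pos"][2])
np.save("scene1.npy",eyes.capture("scene")[1])
```

```text
scene before (225, 0.1681, 0.1682)
(229, 0.1837, 0.1836) [-2.02 -1.22  8.53] 0.09050767058373932
(231, 0.1837, 0.1835) [-1.22 -0.89  7.34] 0.09053821404868229
(226, 0.1835, 0.1836) [-1.59 -0.9   7.91] 0.09052391759872339
top before (663, 0.1682, 0.1682)
(680, 0.1835, 0.1835) [-0.78 -1.09  7.39] 0.09051931754954816
(678, 0.1834, 0.1835) [-1.74 -1.19  8.34] 0.09055705380510762
(681, 0.1836, 0.1836) [-1.61 -1.45  7.73] 0.09053507064153699
```

To row units: -3.4 cm is -0.0453, -2.7 cm is -0.036.

move_arm:
  moves:
    - [-1,[0,0,-0.004],0]
    - [-1,[0,0,-0.008],0]
    - [-1,[0,0,-0.012],0]
    - [-1,[0,0,-0.016],0]
    - [-1,[0,0,-0.02],0]
    - [-1,[0,0,-0.0267],0]
    - [-1,[0,0,-0.036],0]
    - [-1,[0,0,-0.0453],0]

```text
t: 9.28
tool_pos: [0.5959, 0.0081, 0.124]
tool_rot: [-179.9, 0.0, 81.9]
ft_force: [0.2, -0.4, -0.3]
grip_width: 0.0003
gripper_force: 0.0
```

To row units: -0.6 cm is -0.008.

move_arm:
  moves:
    - [-1,[0,0,-0.008],0]
    - [-1,[0,0,-0.008],0]
    - [-1,[0,0,-0.008],0]
    - [-1,[0,0,-0.008],0]
    - [-1,[0,0,-0.008],0]
    - [-1,[0,0,-0.008],0]
    - [-1,[0,0,-0.008],0]
    - [-1,[0,0,-0.008],0]

```text
t: 9.95
tool_pos: [0.5961, 0.008, 0.1295]
tool_rot: [-180.0, 0.0, 81.9]
ft_force: [0.4, -0.4, 0.7]
grip_width: 0.0006
gripper_force: 0.0
```

```bash
python3 tare.py
```

```text
10.95 [-0.0283  0.0503 -0.1335  0.1297] [0.381 0.516 0.514 0.   ] [0.5962 0.008  0.1297]
[-0.95 -0.13  0.4   0.38  0.64  0.15  0.73 -0.43 -0.56  0.05 -0.82 -0.55
 -0.35  0.3  -0.17 -0.01 -0.99 -0.8   0.33  0.11]
```

Twenty-six pressed readings average 7.8 N, and the pooled zero is about 0 N. The tin's lid rose 15.4 mm against 15.6 mm for exact level. So the tin is about 7.88 N, or about 800 g, and the nearest weight is 850 g (red knob). I'll locate it and confirm in a crop.

```bash
python3 - <<'E'
from h import *
for n in("scene","top"):
    im=cv2.imread(f"pics/{n}0.png");d=np.load(n+"0.npy");P=world(n,d)
    near=(d>0)&(np.hypot(P[...,0]-.47,P[...,1]+.356)<.045)
    z=P[...,2]
    for nm,m in(("knobtop",near&(z>.060)),("brasstop",near&(abs(z-.034)<.003))):
        p=P[m];print(n,nm,len(p),p.mean(0).round(4),p.min(0).round(3),p.max(0).round(3))
cv2.imwrite("pics/crop.png",cv2.resize(im[220:350,420:560],None,fx=4,fy=4,interpolation=cv2.INTER_CUBIC))
E
python3 go.py 0.471 -0.355 0.14 60
```

```text
scene knobtop 61 [ 0.4688 -0.3574  0.0633] [ 0.457 -0.366  0.061] [ 0.48  -0.348  0.067]
scene brasstop 381 [ 0.4734 -0.3591  0.034 ] [ 0.438 -0.387  0.031] [ 0.499 -0.328  0.037]
top knobtop 64 [ 0.4699 -0.3539  0.0636] [ 0.462 -0.364  0.06 ] [ 0.478 -0.345  0.068]
top brasstop 384 [ 0.4693 -0.3521  0.0336] [ 0.441 -0.383  0.031] [ 0.499 -0.324  0.037]
t 10.95 pos [0.5962 0.008  0.1297] rot [-180.      0.     81.89] F [-0.22  0.21  0.11] w 0.00022045032504228006
shift cm [-37.7   -7.28  -1.03] turn 21.9
```

View pics/crop.png

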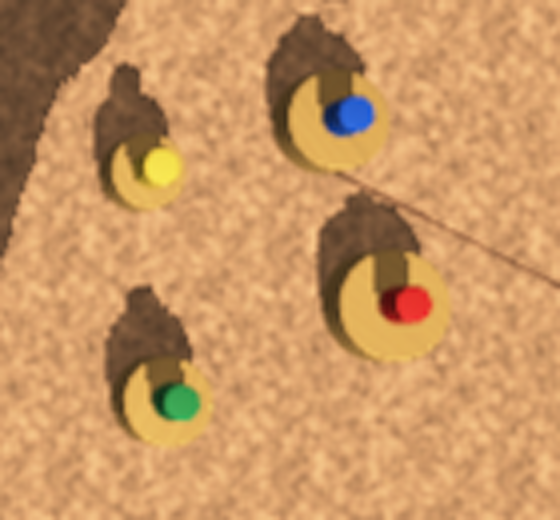

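The crop shows the red-knobbed weight as the largest disc, at full-image pixel (519,296). It matches weight850, and both cameras agree on its position.

To row units: -26 cm is -0.3467, -22 cm is -0.2933, 19 degrees is 0.4222.

move_arm:
  moves:
    - [0.2,[0,0,-0.04],0]
    - [0.2,[-0.04,-0.0067,-0.0667],0.0444]
    - [0.2,[-0.0867,-0.016,-0.08],0.0889]
    - [0.2,[-0.1333,-0.0253,-0.08],0.1556]
    - [0.2,[-0.1867,-0.036,-0.08],0.2222]
    - [0.2,[-0.24,-0.0467,-0.08],0.2889]
    - [0.2,[-0.2933,-0.056,-0.08],0.3556]
    - [0.2,[-0.3467,-0.0667,-0.08],0.4222]

```text
t: 11.62
tool_pos: [0.5093, -0.2441, 0.19]
tool_rot: [180.0, 0.0, 62.8]
ft_force: [1.4, -0.5, -0.4]
grip_width: 0.0488
gripper_force: 0.0
```

```bash
python3 go.py 0.4695 -0.356 0.1 60
```

```text
t 11.6167 pos [ 0.5093 -0.2441  0.19  ] rot [179.96   0.    62.76] F [ 1.36 -0.5  -0.4 ] w 0.04883206636944293
shift cm [-11.77   1.58   9.  ] turn 2.8
```

To row units: -11.8 cm is -0.1573, -11 cm is -0.1467, 2.8 degrees is 0.0622.

move_arm:
  moves:
    - [0.2,[-0.04,0.0053,0],0.0222]
    - [0.2,[-0.08,0.0107,0.0133],0.0444]
    - [0.2,[-0.12,0.016,0.0333],0.0622]
    - [0.2,[-0.1467,0.02,0.0667],0.0622]
    - [0.2,[-0.1573,0.0213,0.0933],0.0622]
    - [0.2,[-0.1573,0.0213,0.1133],0.0622]
    - [0.2,[-0.1573,0.0213,0.12],0.0622]
    - [0.2,[-0.1573,0.0213,0.12],0.0622]

```text
t: 12.28
tool_pos: [0.4698, -0.3539, 0.0985]
tool_rot: [-179.9, -0.0, 60.1]
ft_force: [0.6, 0.0, -0.2]
grip_width: 0.055
gripper_force: 0.0
```

```bash
python3 go.py 0.4695 -0.356 0.042 60
python3 - <<'E'
from h import *
im,d=eyes.capture("scene")
cv2.imwrite("pics/above.png",cv2.resize(im[230:390,90:250],None,fx=3.5,fy=3.5))
E
```

```text
t 12.2833 pos [ 0.4698 -0.3539  0.0985] rot [-1.7985e+02 -3.0000e-02  6.0110e+01] F [ 0.56  0.01 -0.19] w 0.05504292635931165
shift cm [-0.2   0.09  5.65] turn 0.1
```

View pics/above.png

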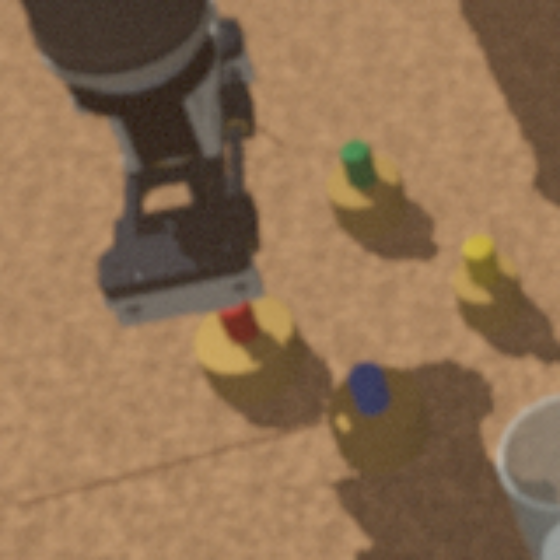

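The gripper stands over the red knob at crop (238,320), with its neighbours clear of it.

To row units: 5.8 cm is 0.0773, 5.7 cm is 0.076.

move_arm:
  moves:
    - [0.2,[0,0,0.0133],0]
    - [0.2,[0,0,0.0293],0]
    - [0.2,[0,0,0.0453],0]
    - [0.2,[0,0,0.06],0]
    - [0.2,[0,0,0.0693],0]
    - [0.2,[0,0,0.076],0]
    - [0.2,[0,0,0.0773],0]
    - [0.2,[0,0,0.0773],0]

```text
t: 13.0
tool_pos: [0.4705, -0.3545, 0.0414]
tool_rot: [-180.0, -0.0, 60.1]
ft_force: [0.7, 0.9, 0.5]
grip_width: 0.0553
gripper_force: 0.0
```

move_arm:
  moves:
    - [0,[0,0,0],0]
    - [-0.3,[0,0,0],0]
    - [-0.5,[0,0,0],0]
    - [-0.7,[0,0,0],0]
    - [-1,[0,0,0],0]
    - [-1,[0,0,0],0]
    - [-1,[0,0,0],0]
    - [-1,[0,0,0],0]
  newtons: 30

```text
t: 13.67
tool_pos: [0.4699, -0.3544, 0.0418]
tool_rot: [-179.9, 0.0, 60.1]
ft_force: [-4.0, 3.5, 5.4]
grip_width: 0.0193
gripper_force: 30.0
```

To row units: -10 cm is -0.1333, -9 cm is -0.12.

move_arm:
  moves:
    - [-1,[0,0,-0.004],0]
    - [-1,[0,0,-0.0107],0]
    - [-1,[0,0,-0.0213],0]
    - [-1,[0,0,-0.04],0]
    - [-1,[0,0,-0.0667],0]
    - [-1,[0,0,-0.0933],0]
    - [-1,[0,0,-0.12],0]
    - [-1,[0,0,-0.1333],0]

```text
t: 14.33
tool_pos: [0.4715, -0.3551, 0.1445]
tool_rot: [179.8, 0.0, 60.1]
ft_force: [1.4, -0.5, -7.8]
grip_width: 0.0194
gripper_force: 30.0
```

To row units: -8 cm is -0.1067, -7 cm is -0.0933.

move_arm:
  moves:
    - [-1,[0,0,-0.0333],0]
    - [-1,[0,0,-0.0667],0]
    - [-1,[0,0,-0.0933],0]
    - [-1,[0,0,-0.1067],0]
    - [-1,[0,0,-0.1067],0]
    - [-1,[0,0,-0.1067],0]
    - [-1,[0,0,-0.1067],0]
    - [-1,[0,0,-0.1067],0]

```text
t: 15.0
tool_pos: [0.4696, -0.3542, 0.2199]
tool_rot: [-179.8, -0.0, 60.1]
ft_force: [0.2, -0.3, -8.5]
grip_width: 0.0191
gripper_force: 30.0
```

```bash
sed -i 's/range(20)/range(6)/' tare.py; python3 tare.py; python3 go.py 0.5975 0.008 0.23 82
```

```text
15.3 [-0.1384 -0.0849 -8.0414  0.2208] [0.563 0.314 0.561 0.   ] [ 0.4704 -0.3546  0.2213]
[-8.77 -7.28 -8.03 -8.76 -7.84 -7.58]
t 15.3 pos [ 0.4704 -0.3546  0.2213] rot [-179.97   -0.     60.1 ] F [ 0.06 -0.18 -7.58] w 0.01947323302038319
shift cm [37.77 -7.06 -0.86] turn -21.9
```

To row units: 22 cm is 0.2933, 19 cm is 0.2533, -15 degrees is -0.3333.

move_arm:
  moves:
    - [-1,[0.02,-0.004,-0.0027],-0.0222]
    - [-1,[0.0533,-0.0107,-0.0053],-0.0667]
    - [-1,[0.0933,-0.0173,-0.0107],-0.1111]
    - [-1,[0.1333,-0.0253,-0.0107],-0.1556]
    - [-1,[0.1733,-0.032,-0.0107],-0.2]
    - [-1,[0.2133,-0.04,-0.0107],-0.2444]
    - [-1,[0.2533,-0.048,-0.0107],-0.2889]
    - [-1,[0.2933,-0.0547,-0.0107],-0.3333]

```text
t: 15.97
tool_pos: [0.5448, -0.1418, 0.2299]
tool_rot: [180.0, 0.0, 75.2]
ft_force: [1.5, -0.1, -8.9]
grip_width: 0.0192
gripper_force: 30.0
```

To row units: 15 cm is 0.2, 14 cm is 0.1867, -7 degrees is -0.1556.

move_arm:
  moves:
    - [-1,[0.0373,0,0],-0.0222]
    - [-1,[0.0733,0.0067,0],-0.0444]
    - [-1,[0.1067,0.0107,0],-0.0667]
    - [-1,[0.14,0.0133,0],-0.0889]
    - [-1,[0.1667,0.016,0],-0.1111]
    - [-1,[0.1867,0.0173,0],-0.1333]
    - [-1,[0.2,0.0173,0],-0.1556]
    - [-1,[0.2,0.0173,0],-0.1556]

```text
t: 16.63
tool_pos: [0.5961, 0.0008, 0.2298]
tool_rot: [180.0, -0.1, 82.3]
ft_force: [-0.2, 0.7, -7.5]
grip_width: 0.0189
gripper_force: 30.0
```

```bash
python3 go.py 0.5975 0.008 0.16 82
```

```text
t 16.6333 pos [0.5961 0.0008 0.2298] rot [ 1.800e+02 -8.000e-02  8.234e+01] F [-0.19  0.7  -7.47] w 0.018925634679427594
shift cm [0.72 0.05 6.98] turn 0.3
```

To row units: 7.7 cm is 0.1027, 7.6 cm is 0.1013.

move_arm:
  moves:
    - [-1,[0.0027,0,0.0133],0]
    - [-1,[0.0053,0,0.0333],0]
    - [-1,[0.008,0,0.0533],0]
    - [-1,[0.0093,0,0.0733],0]
    - [-1,[0.0093,0,0.0867],0]
    - [-1,[0.0093,0,0.096],0]
    - [-1,[0.0093,0,0.1013],0]
    - [-1,[0.0093,0,0.1027],0]

```text
t: 17.3
tool_pos: [0.5965, 0.0042, 0.1521]
tool_rot: [-180.0, 0.0, 82.0]
ft_force: [0.2, 0.1, -8.5]
grip_width: 0.019
gripper_force: 30.0
```

To row units: 1.5 cm is 0.02, 1.3 cm is 0.0173.

move_arm:
  moves:
    - [-1,[0,0,0.0013],0]
    - [-1,[0,0,0.004],0]
    - [-1,[0,0,0.0067],0]
    - [-1,[0,0,0.0093],0]
    - [-1,[0,0,0.012],0]
    - [-1,[0,0,0.0147],0]
    - [-1,[0,0,0.0173],0]
    - [-1,[0,0,0.02],0]

```text
t: 17.97
tool_pos: [0.5973, 0.0051, 0.138]
tool_rot: [179.9, -0.0, 82.1]
ft_force: [0.1, -0.2, -1.0]
grip_width: 0.0193
gripper_force: 30.0
```

```bash
python3 tare.py
```

```text
18.2667 [ 0.4993 -0.3438 -2.1112  0.1378] [0.365 0.431 0.603 0.   ] [0.5972 0.0051 0.138 ]
[-3.26 -2.42 -2.08 -1.76 -1.42 -1.72]
```

To row units: 0.8 cm is 0.0107, 0.7 cm is 0.0093.

move_arm:
  moves:
    - [-1,[0,0,0.0013],0]
    - [-1,[0,0,0.004],0]
    - [-1,[0,0,0.0067],0]
    - [-1,[0,0,0.008],0]
    - [-1,[0,0,0.0093],0]
    - [-1,[0,0,0.0107],0]
    - [-1,[0,0,0.0107],0]
    - [-1,[0,0,0.0107],0]

```text
t: 18.93
tool_pos: [0.5972, 0.0051, 0.1299]
tool_rot: [180.0, -0.0, 82.1]
ft_force: [2.8, -0.3, 0.5]
grip_width: 0.0188
gripper_force: 30.0
```

```bash
sed -i 's/range(6)/range(14)/' tare.py; python3 tare.py
```

```text
19.6333 [ 4.1731e+00 -2.4030e-01  2.5000e-03  1.2990e-01] [0.676 0.512 0.405 0.   ] [0.5971 0.005  0.1298]
[-0.61  0.18  0.1   0.65 -0.14  0.55  0.29  0.33 -0.04 -0.87  0.19 -0.22
 -0.05 -0.33]
```

The pan now carries the full load at TCP z 0.130 (beam about −0.015 rad), so I'll release.

move_arm:
  moves:
    - [-0.55,[0,0,0],0]
    - [-0.5,[0,0,0],0]
    - [-0.4,[0,0,0],0]
    - [-0.2,[0,0,0],0]
    - [0,[0,0,0],0]
    - [0.1,[0,0,0],0]
    - [0.1,[0,0,0],0]
    - [0.1,[0,0,0],0]

```text
t: 20.3
tool_pos: [0.5966, 0.005, 0.1297]
tool_rot: [-180.0, 0.0, 82.1]
ft_force: [-0.7, -0.3, 0.5]
grip_width: 0.0497
gripper_force: 0.0
```

To row units: -10 cm is -0.1333, -9 cm is -0.12.

move_arm:
  moves:
    - [0.1,[0,0,-0.0067],0]
    - [0.1,[0,0,-0.02],0]
    - [0.1,[0,0,-0.04],0]
    - [0.1,[0,0,-0.0667],0]
    - [0.1,[0,0,-0.0933],0]
    - [0.1,[0,0,-0.12],0]
    - [0.1,[0,0,-0.1333],0]
    - [0.1,[0,0,-0.1333],0]

```text
t: 20.97
tool_pos: [0.5983, 0.0054, 0.2329]
tool_rot: [179.7, -0.1, 82.1]
ft_force: [-0.1, 0.2, 0.1]
grip_width: 0.0503
gripper_force: 0.0
```

Run:
```python
from h import *
for n in("top","scene"):
    im,d=eyes.capture(n);P=world(n,d)
    hsv=cv2.cvtColor(im,cv2.COLOR_BGR2HSV)
    m=(d>0)&(abs(P[...,0]-.561)<.025)&(abs(P[...,1]-.271)<.025)&(P[...,2]>.14)&(hsv[...,0]>15)&(hsv[...,0]<35)&(hsv[...,1]>120)
    print(n,"lid z",np.median(P[...,2][m]))
    k=(np.hypot(P[...,0]-.597,P[...,1]-.008)<.03)&(abs(P[...,2]-.152)<.006)&((hsv[...,0]<10)|(hsv[...,0]>170))
    print("knob",k.sum(),P[k].mean(0).round(4))
cv2.imwrite("pics/end.png",cv2.resize(im[150:390,130:450],None,fx=2.5,fy=2.5))
print(manip.sense()["t"],manip.sense()["grip_width"],manip.sense()["tool_pos"])
```

```text
top lid z 0.1865270833654693
knob 0 [nan nan nan]
scene lid z 0.1864655667936801
knob 42 [ 0.5989 -0.0006  0.1503]
21.0667 0.050258130151640594 [0.59671195 0.00492178 0.22962857]<stdin>:8: RuntimeWarning: Mean of empty slice.
  ret = um.true_divide(
```

View pics/end.png

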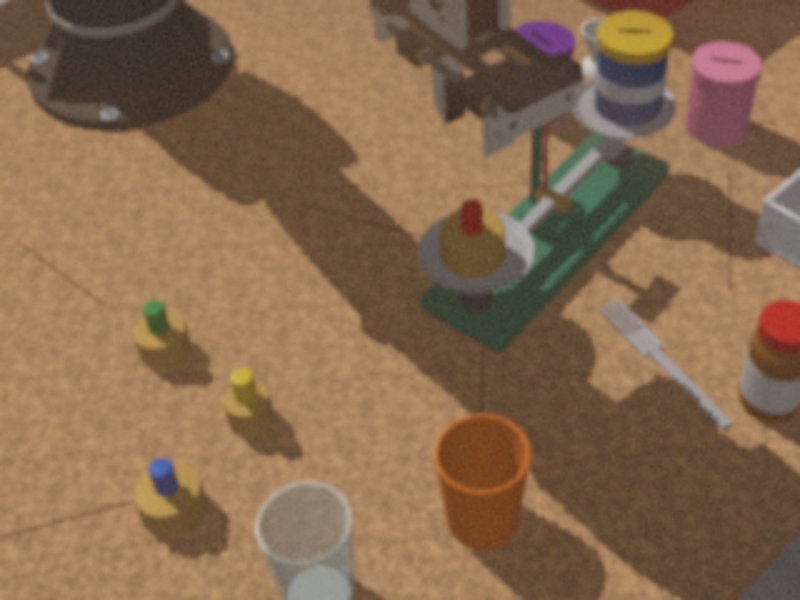

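The weight stands upright on the pan with its knob at (472,218) in the crop. The tin is undisturbed, the other three weights are in place, and the lid height gives a beam tilt of about −0.02 rad. I'll let it settle and hand it in.

move_arm:
  moves:
    - [0.1,[0,0,0],0]
    - [0.1,[0,0,0],0]
    - [0.1,[0,0,0],0]
    - [0.1,[0,0,0],0]
    - [0.1,[0,0,0],0]
    - [0.1,[0,0,0],0]
    - [0.1,[0,0,0],0]
    - [0.1,[0,0,0],0]

```text
t: 21.73
tool_pos: [0.5968, 0.005, 0.2297]
tool_rot: [-180.0, 0.0, 82.1]
ft_force: [-0.2, -0.6, -0.5]
grip_width: 0.0506
gripper_force: 0.0
```

```bash
python3 -c "
from rig import manip
print(manip.job_done())"
```

```text
the job is handed in; nothing more can be done
None
```

The tin felt like about 800 g, so I set the 850 g weight (red knob) on the pan; the beam rests about 0.02 rad past level, inside the 0.032 limit, and the job is handed in (no verdict came back).

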